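# Make up two pump kits at the leak-test bench

## Task

Make up the two pump kits from the loose stock on the bench: the large motor, the coil and the straight brass union go in the long three-pocket tray; the small motor and the brass elbow go in the short two-pocket tray. Stand each part upright on the floor of a pocket of its own (any pocket of the right tray), and finish the long tray's kit before you complete the short one. The white filter is a spare: leave it where it stands.

Things in the scene. Friction and masses are not known exactly. Their poses are not given: they have to be found in the camera images.
- large_motor: The larger of two upright round steel motors with a copper band, black top disc and thin brass shaft stub: can 40 mm in diameter, 52 mm tall (65 mm to the tip of the stub), about 0.17 kg. Origin: centre of its underside; z up its axis.
- small_motor: The smaller of the two upright round steel motors, same look: can 30 mm in diameter, 36 mm tall (49 mm to the tip of the stub), about 0.07 kg. Origin: centre of its underside; z up its axis.
- coil: Black block-shaped solenoid coil with a copper winding round its middle and two small brass blades on top: 36 mm along its x, 30 mm along its y, 40 mm tall (50 mm to the tip of the blades), about 0.12 kg. Origin: centre of its underside; z up.
- union: Straight brass pipe union standing upright: hexagonal foot 34 mm across the corners and 16 mm tall, above it a round spigot 20 mm in diameter up to 46 mm, with a dark bore on top; about 0.09 kg. Origin: centre of its underside; z up its axis.
- elbow: Brass elbow standing upright: round foot 32 mm in diameter and 10 mm tall, a 22 mm neck, and on it a 26 mm square block from 24 to 48 mm height, from which a level nozzle 18 mm in diameter points along the elbow's +x, ending 33 mm from the upright axis; about 0.10 kg. Origin: centre of the foot's underside; z up.
- filter: White plastic domed filter, the spare: 37 mm in diameter at its collar (34 mm above), 46 mm tall, 0.05 kg. It is not part of either kit. Origin: centre of its underside; z up its axis.
- long_tray: The long tray of plain grey plastic, fixed to the bench, 198 x 70 mm, outer height 16 mm, with 3 square pockets in a row along its x axis. Origin: centre of its underside; z up. Each pocket is 58 x 58 mm inside, between walls 6 mm thick, with its floor 4 mm above the bench; pocket centres at x = -64, 0 and +64 mm, y = 0.
- short_tray: The short tray of plain grey plastic, fixed to the bench, 134 x 70 mm, outer height 16 mm, with 2 square pockets in a row along its x axis. Origin: centre of its underside; z up. Each pocket is 58 x 58 mm inside, between walls 6 mm thick, with its floor 4 mm above the bench; pocket centres at x = -32 and +32 mm, y = 0.
Not all that is in view belongs to the job. What is shaped like the coil but pink or turquoise is not meant. What is shaped like the union but turquoise is not meant.

How it is judged:
By the outcome, as a careful person would: the job done as asked, in the order asked, and still so for the second after the job is handed in, with the robot touching nothing.
It also fails if it takes over 120 s, if anything falls off the work surface, if the arm or the gripper's body presses on something with over 40 N, if the wrist force passes 120 N, or if a joint passes its speed limit or range.

## Robot

A 6-joint arm with a two-finger parallel gripper is mounted at the origin on the work surface. World frame = base frame: x ahead of the robot, y to its left, z up, the work surface at z = 0. Lengths are in m, angles in degrees, forces in N, time in s.
With the tool pointing down it reaches from about 0.35 to 0.85 m from the base axis. Payload 8.1 kg.
Tool frame: the origin (TCP) lies midway between the tips of the shut fingers; the grasp point (between the pads) lies 19 mm behind it; z points along the fingers, y is the line along which they close (so a half turn about z gives the same grasp; the last joint's range is limited). The gripper opens to 93 mm and grips with 3 to 60 N. Pads are 15 mm wide; open, the fingers measure 128 mm over their backs; the gripper's body (75 mm by 188 mm) begins 65 mm behind the grasp point.
Start: joints at [-81.899, 7.471, 85.268, -0, 87.261, -4.893], TCP at [0.135, -0.585, 0.219] pointing down, gripper open.
Joint ranges: [-169.43, 169.43], [-51.17, 129.36], [1.28, 143.12], [-76.62, 256.62], [0, 156.53], [-152.29, 152.29]. Speed limits (degrees/s): [136.94, 136.94, 159.86, 180, 180, 180].

## Interface

Orientations are given as a 3x3 rotation matrix whose columns are the frame's x, y, z axes.
In Python, from bench import * gives the robot as it stands.
- The arm moves only by the tool play_rows, never from a script. Its argument "commands" is one flat list of numbers, 5 for each row, row after row: the shift along the world's x, y, z scaled (see below), then the turn about the world's z scaled (see below), then the opening, from 0 (shut) to 1 (fully open). In form: [x, y, z, spin, jaw, x, y, z, spin, jaw, ...]. A call has 1 to 12 rows; each row shifts and turns the commanded pose from where the row before left it; what a row does not reach is not made up. The controller multiplies each number of a shift by 25 mm and each number of a turn by 0.1 rad. A row lasts 1/12 s, in which the tool goes at most 41.7 mm and 7.16 degrees, less where a joint would pass 70% of its speed; a pose out of reach is approached as far as the arm can. A call with a number of a shift or a turn outside -1 to 1 is refused whole. A call with a gripper value outside its range is refused whole. The fingers move at their own pace and stop on an object; the grip force is fixed at half the most. Time passes only in rows, so rows that do not move let the fingers close. It gives the time, the measured TCP pose, the force, the opening and the grip force at its end, in the units of the state.
- state(): the state, without advancing time (a new reading comes with each control period).
- camera(name): name is "scene" or "top"; returns (picture, depth): 420x560x3 uint8, red, green, blue; 420x560 float32, m along the optical axis (not along the pixel's ray), 0 where there is no reading.
- camera_model(name): a dict with "K" (3x3 intrinsics, pixels), "rvec" (rotation vector, rad) and "tvec" (3), from world to camera coordinates, as OpenCV has them. Camera axes: x right, y down, z forward; pixel columns grow to the right and rows downward; lengths in m; the calibration is good to about 2 mm. A picture is of the moment at which its call begins. camera_model takes no time and is no camera call.
- hand_in(): hands the job in; it is judged then, once.
The state is a dict: "clock": time; "q": joint angles; "qvel": joint speeds; "tau": joint torques, N m; "tcp_pos": TCP position; "tcp_rot": TCP orientation; "force": force on the tool from outside, world axes, zero at the start; "torque": the same for the moment, N m; "opening": finger opening in m; "finger_force": force on a finger pad.
Only numpy, scipy, OpenCV 4.12 (cv2) and the standard library are available. Lean on these libraries where they do the work, as an engineer would, in place of code of your own. Each camera call takes 0.05 s, during which the arm holds its last target. There are 200 camera calls.

## Working session

There is one attempt and no reset: what is moved stays moved. The work goes in short steps, Python scripts to look and compute and a tool call to move; the robot and the scene stay as the last step left them, time stands still between calls to the robot, and variables do not carry over. Pictures are saved under pics/ and viewed, at most 14 in all, crops included, and the job is handed in when it is done.

Besides the shell and the picture viewer there is one more tool, called after "Call:" by a JSON object that holds its "api" and its "payload". play_rows: Moves the arm, as the interface text tells. Its arguments: {"type":"object","properties":{"commands":{"type":"array","items":{"type":"number"}}},"required":["commands"]}

```bash
mkdir -p pics
cat > h.py <<'E'
from bench import *
import numpy as np, cv2
def cloud(n):
    im,d=camera(n); m=camera_model(n); K=np.array(m["K"]); R=cv2.Rodrigues(np.array(m["rvec"],float))[0]; t=np.array(m["tvec"],float).ravel()
    v,u=np.mgrid[:420,:560]
    P=np.stack([(u-K[0,2])*d/K[0,0],(v-K[1,2])*d/K[1,1],d],-1)
    W=(P-t)@R; W[d==0]=np.nan
    return im,W
E
python3 - <<'E'
from h import *
for n in("top","scene"):
    im,W=cloud(n); cv2.imwrite(f"pics/{n}0.png",cv2.resize(im[:,:,::-1],(784,588)));np.save(n,W);np.save(n+"im",im)
    m=camera_model(n);print(m)
E
```

```text
{'K': array([[385.30585095,   0.        , 277.55031558],
       [  0.        , 385.30585095, 211.65827724],
       [  0.        ,   0.        ,   1.        ]]), 'rvec': array([ 2.16871658, -2.22324174,  0.0376899 ]), 'tvec': array([0.02314293, 0.51594306, 0.8631561 ])}
{'K': array([[457.69347341,   0.        , 285.04999896],
       [  0.        , 457.69347341, 211.977713  ],
       [  0.        ,   0.        ,   1.        ]]), 'rvec': array([ 2.3101058 ,  0.81004707, -0.32523573]), 'tvec': array([-0.4161624 , -0.20280545,  1.1630356 ])}
```

View pics/top0.png

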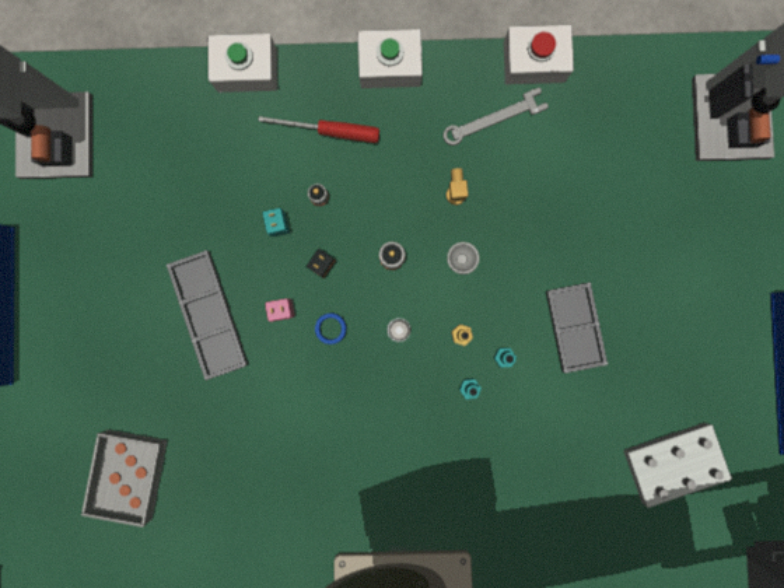

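View pics/scene0.png

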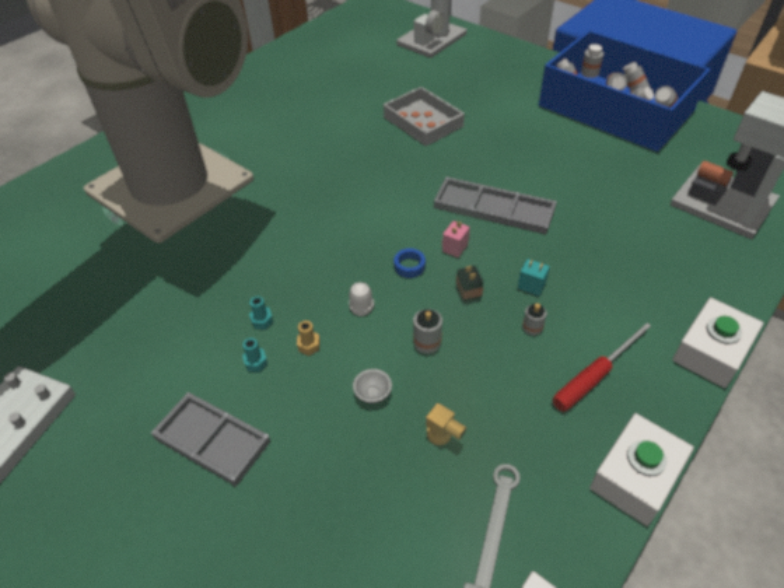

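The top view (784-px scale) shows:

| Item | Pixel position |
|---|---|
| large motor | (392,254) |
| small motor | (317,193) |
| coil (black) | (320,262) |
| union (brass) | (462,335) |
| elbow | (457,188), nozzle pointing up (+x) |
| filter | (398,329) |
| long tray | (206,314) |
| short tray | (577,328) |

The pink and turquoise pieces are decoys.

```bash
cat > meas.py <<'E'
from h import *
T={'large':(392,254),'small':(317,193),'coil':(320,262),'union':(462,335),'elbow':(457,188),'filter':(398,329),'turqc':(275,222),'pink':(278,310),'turq1':(506,357),'turq2':(470,389),'bowl':(462,258),'long':(206,314),'short':(577,328)}
if __name__=="__main__":
    W=np.load("top.npy");S=np.load("scene.npy")
    for k,(u,v) in T.items():
        c=W[int(v/1.4),int(u/1.4)][:2]
        r=.12 if k in('long','short') else .04
        out=[]
        for X in(W,S):
            P=X.reshape(-1,3);P=P[np.hypot(*(P[:,:2]-c).T)<r]
            if r>.1: P=P[(P[:,2]>.011)&(P[:,2]<.022)]
            else: P=P[(P[:,2]>.007)]
            if r>.1 or k not in('long',):
                if r<.1:
                    zm=np.percentile(P[:,2],98);Q=P[P[:,2]>(.03 if zm>.038 else .02)]
                else: Q=P;zm=P[:,2].max()
                rc=cv2.minAreaRect((Q[:,:2]*1000).astype(np.float32))
                out.append((len(Q),round(float(zm),3),[[round(float(x),1) for x in rc[0]],[round(float(x),1) for x in rc[1]],round(rc[2],1)]))
        print(k,c.round(3),*out,sep='\n   ')
E
python3 meas.py
python3 - <<'E'
import numpy as np,cv2
im=np.load('topim.npy')[100:310,110:440,::-1]
cv2.imwrite('pics/crop.png',cv2.resize(im,(792,504),interpolation=cv2.INTER_CUBIC))
E
```

```text
large
   [0.58  0.003]
   (271, 0.064, [[580.0, 4.3], [37.2, 38.0], 88.7])
   (389, 0.065, [[582.8, 5.3], [36.9, 41.7], 39.3])
small
   [0.681 0.119]
   (140, 0.049, [[683.9, 121.1], [27.1, 29.1], 87.0])
   (160, 0.049, [[686.5, 120.9], [28.0, 25.5], 53.3])
coil
   [0.572 0.118]
   (227, 0.048, [[572.5, 118.3], [30.1, 35.5], 54.5])
   (242, 0.05, [[574.8, 119.4], [30.6, 37.8], 52.3])
union
   [ 0.453 -0.102]
   (71, 0.048, [[452.5, -105.5], [17.8, 19.1], 1.7])
   (115, 0.048, [[453.6, -104.6], [18.6, 21.5], 77.2])
elbow
   [ 0.683 -0.1  ]
   (236, 0.049, [[691.5, -102.6], [47.0, 26.2], 3.6])
   (414, 0.05, [[694.0, -102.3], [46.5, 27.8], 1.6])
filter
   [ 0.464 -0.003]
   (167, 0.047, [[463.5, -5.0], [30.9, 30.9], 88.7])
   (181, 0.048, [[467.5, -3.9], [29.4, 27.9], 14.1])
turqc
   [0.638 0.187]
   (228, 0.048, [[640.9, 189.6], [37.0, 30.4], 11.3])
   (243, 0.049, [[643.1, 190.5], [36.3, 32.8], 11.8])
pink
   [0.499 0.185]
   (233, 0.049, [[499.5, 185.4], [29.9, 36.9], 8.7])
   (211, 0.051, [[502.3, 186.1], [30.6, 37.4], 9.9])
turq1
   [ 0.417 -0.168]
   (73, 0.048, [[414.6, -172.4], [18.4, 18.3], 36.6])
   (122, 0.048, [[417.5, -172.2], [19.2, 19.8], 11.1])
turq2
   [ 0.37  -0.111]
   (75, 0.048, [[366.4, -115.4], [18.6, 18.2], 65.2])
   (111, 0.048, [[369.2, -115.1], [19.7, 18.7], 6.1])
bowl
   [ 0.577 -0.111]
   (93, 0.023, [[576.2, -110.2], [47.3, 47.6], 88.8])
   (167, 0.025, [[577.9, -108.0], [48.3, 51.9], 40.5])
long
   [0.496 0.311]
   (822, 0.02, [[495.1, 307.0], [198.2, 71.2], 18.0])
   (764, 0.022, [[509.2, 272.1], [197.6, 151.5], 18.4])
short
   [ 0.458 -0.29 ]
   (601, 0.02, [[452.5, -249.3], [133.9, 156.0], 9.9])
   (1064, 0.022, [[454.8, -248.2], [135.9, 154.1], 9.7])
```

View pics/crop.png

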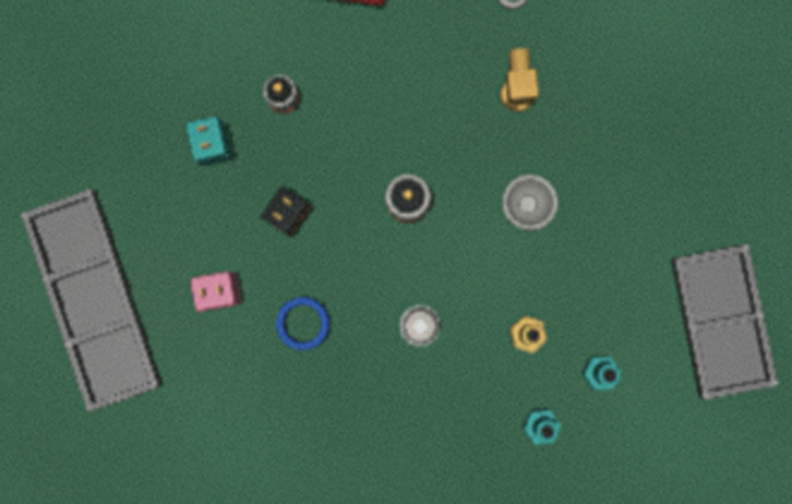

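The crop agrees with the measurements: the trays are tilted about 18° and 10°, and nothing stands close enough to obstruct the picks. Next I refine the tray positions and read the state.

Run:
```python
from h import *
for n in('top','scene'):
    X=np.load(n+".npy").reshape(-1,3)
    for c,r in(((.495,.307),.112),((.456,-.289),.085)):
        P=X[(np.hypot(*(X[:,:2]-c).T)<r)&(X[:,2]>.011)&(X[:,2]<.022)]
        print(n,cv2.minAreaRect((P[:,:2]*1000).astype(np.float32)))
s=state();print(s["tcp_pos"],s["tcp_rot"],s["opening"],s["clock"],s["force"])
```

```text
top ((495.0628356933594, 307.04534912109375), (198.24798583984375, 71.16783905029297), 18.017248153686523)
top ((459.75994873046875, -290.7296447753906), (133.89820861816406, 71.8121109008789), 9.87198543548584)
scene ((508.6739807128906, 273.552001953125), (197.57603454589844, 148.41697692871094), 18.400373458862305)
scene ((461.73138427734375, -289.031982421875), (135.94810485839844, 71.32787322998047), 9.686858177185059)
[ 0.13486422 -0.58413339  0.21768813] [[ 9.74386111e-01  2.24881417e-01 -2.33298084e-04]
 [ 2.24881491e-01 -9.74384715e-01  1.65616481e-03]
 [ 1.45118602e-04 -1.66620841e-03 -9.99998601e-01]] 0.09308976166895067 0.1 [ 0.05162181 -0.08642092  0.027163  ]
```

Call:
{"api": "play_rows", "payload": {"commands": [0.636,0.958,-0.1,0.1,0.65,0.636,0.958,-0.1,0.1,0.65,0.636,0.958,-0.1,0.1,0.65,0.636,0.958,-0.1,0.1,0.65,0.636,0.958,-0.1,0.1,0.65,0.636,0.958,-0.1,0.1,0.65,0.636,0.958,-0.1,0.1,0.65,0.636,0.958,-0.1,0.1,0.65,0.636,0.958,-0.1,0.1,0.65,0.636,0.958,-0.1,0,0.65,0.636,0.958,-0.1,0,0.65,0.636,0.958,-0.1,0,0.65]}}

```text
clock: 1.1
tcp_pos: [0.3261, -0.2958, 0.1882]
tcp_rot: [[0.95, 0.311, -0.0], [0.311, -0.95, 0.0], [-0.0, -0.0, -1.0]]
force: [1.4, 0.2, 0.2]
opening: 0.0604
finger_force: 0.0
```

Call:
{"api": "play_rows", "payload": {"commands": [0.636,0.958,-0.3,0,0.65,0.636,0.958,-0.3,0,0.65,0.636,0.958,-0.3,0,0.65,0.636,0.958,-0.3,0,0.65,0.636,0.958,-0.3,0,0.65,0.636,0.958,-0.3,0,0.65,0.636,0.958,-0.3,0,0.65,0.636,0.958,-0.3,0,0.65,0,0,-0.3,0,0.65,0,0,0,0,0.65,0,0,0,0,0.65]}}

```text
clock: 2.02
tcp_pos: [0.452, -0.1056, 0.1204]
tcp_rot: [[0.95, 0.312, -0.002], [0.312, -0.95, 0.0], [-0.002, -0.001, -1.0]]
force: [0.3, -0.5, 0.2]
opening: 0.0608
finger_force: 0.0
```

Call:
{"api": "play_rows", "payload": {"commands": [0,0,-1,0,0.65,0,0,-1,0,0.65,0,0,-1,0,0.65,0,0,-0.9,0,0.65,0,0,0,0,0.65,0,0,0,0,0,0,0,0,0,0,0,0,0,0,0,0,0,0,0,0,0,0,0,0,0,0,0,0,0,0]}}

```text
clock: 2.93
tcp_pos: [0.4536, -0.1059, 0.0245]
tcp_rot: [[0.95, 0.312, 0.001], [0.312, -0.95, -0.001], [0.001, 0.001, -1.0]]
force: [0.6, -0.6, -0.3]
opening: 0.025
finger_force: 0.0
```

Call:
{"api": "play_rows", "payload": {"commands": [0,0,0,0,0,0,0,0,0,0,0,0,0,0,0,0,0,0.5,0,0,0,0,1,0,0,0,0,1,0,0,0,0,1,0,0,0,0,0.5,0,0,0,0,0,0,0]}}

```text
clock: 3.68
tcp_pos: [0.455, -0.1063, 0.127]
tcp_rot: [[0.95, 0.312, 0.005], [0.312, -0.95, -0.002], [0.004, 0.003, -1.0]]
force: [-0.0, 0.1, -0.3]
opening: 0.0197
finger_force: 30.0
```

Call:
{"api": "play_rows", "payload": {"commands": [-0.05,0.985,0,0,0,-0.05,0.985,0,0,0,-0.05,0.985,0,0,0,-0.05,0.985,0,0,0,-0.05,0.985,0,0,0,-0.05,0.985,0,0,0,-0.05,0.985,0,0,0,-0.05,0.985,0,0,0,-0.05,0.985,0,0,0,-0.05,0.985,0,0,0,-0.05,0.985,0,0,0,-0.05,0.985,0,0,0]}}

```text
clock: 4.68
tcp_pos: [0.4367, 0.1908, 0.1218]
tcp_rot: [[0.95, 0.312, -0.002], [0.312, -0.95, -0.001], [-0.002, -0.0, -1.0]]
force: [-0.3, -0.3, 0.3]
opening: 0.0195
finger_force: 30.0
```

Call:
{"api": "play_rows", "payload": {"commands": [-0.05,0.985,0,0,0,-0.05,0.985,0,0,0,-0.05,0.985,0,0,0,-0.05,0.985,0,0,0,0,0,-0.8,0,0,0,0,-0.8,0,0,0,0,-0.8,0,0,0,0,0,0,0,0,0,0,0,0]}}

```text
clock: 5.43
tcp_pos: [0.4309, 0.2873, 0.0612]
tcp_rot: [[0.95, 0.312, -0.005], [0.312, -0.95, -0.002], [-0.005, 0.001, -1.0]]
force: [-0.5, -0.1, 0.6]
opening: 0.0194
finger_force: 30.0
```

Call:
{"api": "play_rows", "payload": {"commands": [0.12,0,-0.5,0,0,0,0,-0.4,0,0,0,0,-0.2,0,0,0,0,-0.1,0,0,0,0,0,0,0,0,0,0,0,0]}}

```text
clock: 5.93
tcp_pos: [0.436, 0.2884, 0.0338]
tcp_rot: [[0.95, 0.311, 0.0], [0.311, -0.95, 0.0], [0.0, -0.0, -1.0]]
force: [-0.5, -0.3, -0.8]
opening: 0.0193
finger_force: 30.0
```

Call:
{"api": "play_rows", "payload": {"commands": [0,0,-0.1,0,0,0,0,-0.06,0,0,0,0,0,0,0,0,0,0,0,0]}}

```text
clock: 6.27
tcp_pos: [0.4359, 0.2884, 0.0297]
tcp_rot: [[0.95, 0.312, 0.0], [0.312, -0.95, 0.0], [0.0, -0.0, -1.0]]
force: [0.4, -0.1, 0.7]
opening: 0.019
finger_force: 30.0
```

Call:
{"api": "play_rows", "payload": {"commands": [0,0,0,0,0.5,0,0,0,0,0.5,0,0,0,0,0.5,0,0,0,0,0.5,0,0,0.5,0,0.5,0,0,1,0,0.5,0,0,1,0,0.75,0,0,1,0,0.75,0,0,0.5,0,0.75,0,0,0,0,0.75]}}

```text
clock: 7.1
tcp_pos: [0.4384, 0.2897, 0.1342]
tcp_rot: [[0.95, 0.312, 0.006], [0.312, -0.95, 0.003], [0.007, -0.001, -1.0]]
force: [-0.1, 0.5, 0.3]
opening: 0.0672
finger_force: 0.0
```

Call:
{"api": "play_rows", "payload": {"commands": [0.485,-0.945,0,0,0.75,0.485,-0.945,0,0,0.75,0.485,-0.945,0,0,0.75,0.485,-0.945,0,0,0.75,0.485,-0.945,0,0,0.75,0.485,-0.945,0,0,0.75,0.485,-0.945,0,0,0.75,0.485,-0.945,0,0,0.75,0.485,-0.945,0,0,0.75,0.485,-0.945,0,0,0.75,0.485,-0.945,0,0,0.75,0.485,-0.945,0,0,0.75]}}

```text
clock: 8.1
tcp_pos: [0.5809, 0.0037, 0.1278]
tcp_rot: [[0.95, 0.311, -0.002], [0.311, -0.95, 0.0], [-0.002, -0.001, -1.0]]
force: [-0.1, -0.2, -0.5]
opening: 0.0698
finger_force: 0.0
```

Call:
{"api": "play_rows", "payload": {"commands": [0,0,0,0,0.75,0,0,0,0,0.75]}}

```text
clock: 8.27
tcp_pos: [0.5808, 0.0037, 0.1279]
tcp_rot: [[0.951, 0.309, -0.002], [0.309, -0.951, 0.0], [-0.002, -0.001, -1.0]]
force: [0.9, 0.5, -0.7]
opening: 0.0693
finger_force: 0.0
```

Run:
```python
from h import *
im,W=cloud("scene");cv2.imwrite("pics/s1.png",cv2.resize(im[100:310,150:430,::-1],(784,588)))
print(state()["tcp_pos"])
```

```text
[0.58053982 0.00473479 0.12804289]
```

View pics/s1.png

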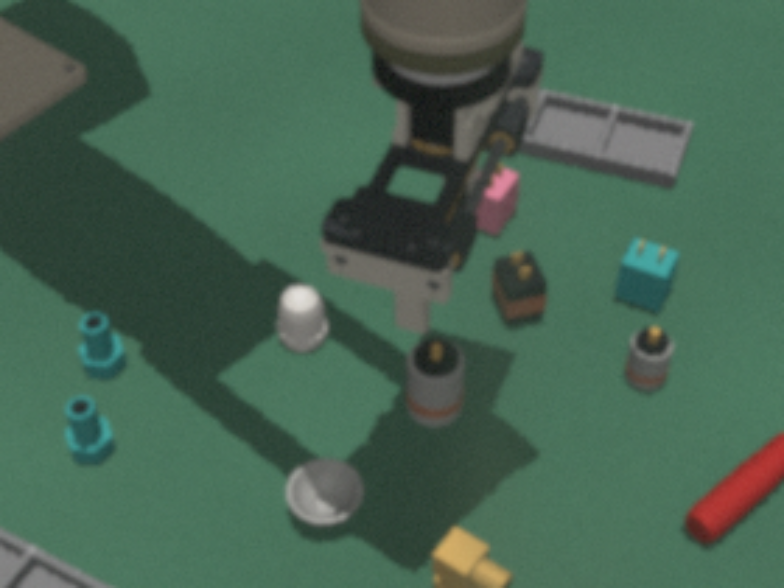

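The gripper is over the large motor at about (435,375), but the arm hides the pocket holding the union. Descending.

Call:
{"api": "play_rows", "payload": {"commands": [0,0,-1,0,0.75,0,0,-1,0,0.75,0,0,-1,0,0.75,0,0,-0.8,0,0.75,0,0,-0.36,0,0.75,0,0,0,0,0.75,0,0,0,0,0,0,0,0,0,0,0,0,0,0,0,0,0,0,0,0,0,0,0,0,0,0,0,0,0,0]}}

```text
clock: 9.32
tcp_pos: [0.5822, 0.0048, 0.0267]
tcp_rot: [[0.95, 0.311, 0.002], [0.311, -0.95, -0.0], [0.002, 0.001, -1.0]]
force: [-1.3, 0.3, 4.6]
opening: 0.0394
finger_force: 30.0
```

Call:
{"api": "play_rows", "payload": {"commands": [0,0,0,0,0,0,0,0,0,0,0,0,0,0,0]}}

```text
clock: 9.57
tcp_pos: [0.5823, 0.0048, 0.0267]
tcp_rot: [[0.95, 0.311, 0.002], [0.311, -0.95, -0.0], [0.002, 0.001, -1.0]]
force: [-1.2, 0.6, 6.4]
opening: 0.0391
finger_force: 30.0
```

Call:
{"api": "play_rows", "payload": {"commands": [0,0,0.4,0,0,0,0,0.8,0,0,0,0,1,0,0,0,0,1,0,0,0,0,0.6,0,0,0,0,0,0,0,0,0,0,0,0]}}

```text
clock: 10.15
tcp_pos: [0.582, 0.0048, 0.1214]
tcp_rot: [[0.95, 0.311, 0.002], [0.311, -0.95, -0.0], [0.002, 0.001, -1.0]]
force: [0.5, 0.2, -3.0]
opening: 0.0388
finger_force: 30.0
```

Call:
{"api": "play_rows", "payload": {"commands": [-0.08,0.99,0,0,0,-0.08,0.99,0,0,0,-0.08,0.99,0,0,0,-0.08,0.99,0,0,0,-0.08,0.99,0,0,0,-0.08,0.99,0,0,0,-0.08,0.99,0,0,0,-0.08,0.99,0,0,0,-0.08,0.99,0,0,0,-0.08,0.99,0,0,0,-0.08,0.99,0,0,0,-0.08,0.99,0,0,0]}}

```text
clock: 11.15
tcp_pos: [0.5556, 0.3024, 0.1177]
tcp_rot: [[0.95, 0.312, -0.004], [0.312, -0.95, -0.002], [-0.004, 0.0, -1.0]]
force: [0.6, -0.5, -2.4]
opening: 0.0393
finger_force: 30.0
```

Call:
{"api": "play_rows", "payload": {"commands": [-0.06,0.99,0,0,0,0,0,-0.8,0,0,0,0,-0.8,0,0,0,0,-0.8,0,0,0,0,-0.6,0,0,0,0,0,0,0,0,0,0,0,0,0,0,0,0,0]}}

```text
clock: 11.82
tcp_pos: [0.5557, 0.3265, 0.0455]
tcp_rot: [[0.95, 0.311, -0.001], [0.311, -0.95, -0.0], [-0.001, 0.0, -1.0]]
force: [0.6, -0.1, -1.6]
opening: 0.0392
finger_force: 30.0
```

Call:
{"api": "play_rows", "payload": {"commands": [0,0,-0.3,0,0,0,0,-0.16,0,0,0,0,-0.08,0,0,0,0,0,0,0,0,0,0,0,0]}}

```text
clock: 12.23
tcp_pos: [0.5559, 0.3266, 0.0322]
tcp_rot: [[0.95, 0.311, -0.0], [0.311, -0.95, 0.0], [-0.0, -0.0, -1.0]]
force: [-0.5, -0.3, -2.9]
opening: 0.0392
finger_force: 30.0
```

Call:
{"api": "play_rows", "payload": {"commands": [0,0,-0.05,0,0,0,0,0,0,0,0,0,0,0,0.7,0,0,0,0,0.7,0,0,0,0,0.7,0,0,0,0,0.7,0,0,0.5,0,0.7,0,0,1,0,0.7,0,0,1,0,0.7,0,0,1,0,0.7,0,0,0.5,0,0.7]}}

```text
clock: 13.15
tcp_pos: [0.5577, 0.3275, 0.136]
tcp_rot: [[0.95, 0.312, 0.005], [0.312, -0.95, 0.002], [0.006, -0.001, -1.0]]
force: [0.9, 0.3, 2.0]
opening: 0.0651
finger_force: 0.0
```

Call:
{"api": "play_rows", "payload": {"commands": [0.08,-0.92,0,0.69,0.7,0.08,-0.92,0,0.69,0.7,0.08,-0.92,0,0.69,0.7,0.08,-0.92,0,0.69,0.7,0.08,-0.92,0,0.69,0.7,0.08,-0.92,0,0.69,0.7,0.08,-0.92,0,0.69,0.7,0.08,-0.92,0,0.69,0.7,0.08,-0.92,0,0.69,0.7,0,0,0,0,0.7,0,0,0,0,0.7]}}

```text
clock: 14.07
tcp_pos: [0.5741, 0.1186, 0.1312]
tcp_rot: [[0.594, 0.804, 0.0], [0.804, -0.594, 0.0], [0.0, 0.0, -1.0]]
force: [1.4, 0.3, 0.1]
opening: 0.0647
finger_force: 0.0
```

Call:
{"api": "play_rows", "payload": {"commands": [0,0,-1,0,0.7,0,0,-1,0,0.7,0,0,-1,0,0.7,0,0,-0.9,0,0.7,0,0,-0.54,0,0.7,0,0,0,0,0.7,0,0,0,0,0,0,0,0,0,0,0,0,0,0,0,0,0,0,0,0,0,0,0,0,0,0,0,0,0,0]}}

```text
clock: 15.07
tcp_pos: [0.5749, 0.1197, 0.0212]
tcp_rot: [[0.592, 0.806, 0.002], [0.806, -0.592, 0.0], [0.002, 0.002, -1.0]]
force: [-0.1, 0.1, 5.0]
opening: 0.0358
finger_force: 30.0
```

Call:
{"api": "play_rows", "payload": {"commands": [0,0,0,0,0,0,0,0,0,0,0,0,0,0,0]}}

```text
clock: 15.32
tcp_pos: [0.5749, 0.1197, 0.0212]
tcp_rot: [[0.592, 0.806, 0.002], [0.806, -0.592, 0.0], [0.001, 0.001, -1.0]]
force: [-0.7, -0.5, 6.4]
opening: 0.036
finger_force: 30.0
```

Call:
{"api": "play_rows", "payload": {"commands": [0,0,0.4,0,0,0,0,0.8,0,0,0,0,1,0,0,0,0,1,0,0,0,0,0.8,0,0,0,0,0,0,0,0,0,0,0,0]}}

```text
clock: 15.9
tcp_pos: [0.575, 0.1197, 0.1215]
tcp_rot: [[0.592, 0.806, 0.003], [0.806, -0.592, 0.0], [0.002, 0.002, -1.0]]
force: [-0.1, -0.3, -3.0]
opening: 0.0357
finger_force: 30.0
```

Call:
{"api": "play_rows", "payload": {"commands": [-0.351,0.835,0,-0.69,0,-0.351,0.835,0,-0.69,0,-0.351,0.835,0,-0.69,0,-0.351,0.835,0,-0.69,0,-0.351,0.835,0,-0.69,0,-0.351,0.835,0,-0.69,0,-0.351,0.835,0,-0.69,0,-0.351,0.835,0,-0.69,0,-0.351,0.835,0,-0.69,0,0,0,0,0,0,0,0,0,0,0]}}

```text
clock: 16.82
tcp_pos: [0.4933, 0.3077, 0.1177]
tcp_rot: [[0.949, 0.314, -0.003], [0.314, -0.949, -0.002], [-0.003, 0.001, -1.0]]
force: [-0.1, -0.1, -1.4]
opening: 0.0358
finger_force: 30.0
```

Call:
{"api": "play_rows", "payload": {"commands": [0,0,-0.8,0,0,0,0,-0.8,0,0,0,0,-0.8,0,0,0,0,-0.6,0,0,0,0,-0.3,0,0,0,0,0,0,0,0,0,0,0,0]}}

```text
clock: 17.4
tcp_pos: [0.4948, 0.3067, 0.0369]
tcp_rot: [[0.95, 0.311, -0.001], [0.311, -0.95, -0.001], [-0.001, 0.0, -1.0]]
force: [1.2, 0.2, -1.0]
opening: 0.0357
finger_force: 30.0
```

Call:
{"api": "play_rows", "payload": {"commands": [0,0,-0.2,0,0,0,0,-0.16,0,0,0,0,-0.08,0,0,0,0,0,0,0,0,0,0,0,0]}}

```text
clock: 17.82
tcp_pos: [0.495, 0.3075, 0.0265]
tcp_rot: [[0.95, 0.312, 0.0], [0.312, -0.95, 0.0], [0.0, 0.0, -1.0]]
force: [-0.1, 0.5, -1.2]
opening: 0.0358
finger_force: 30.0
```

Call:
{"api": "play_rows", "payload": {"commands": [0,0,0,0,0.65,0,0,0,0,0.65,0,0,0,0,0.65,0,0,0,0,0.65,0,0,0.5,0,0.65,0,0,1,0,0.65,0,0,1,0,0.65,0,0,1,0,0.65,0,0,0.7,0,0.65,0,0,0,0,0.65]}}

```text
clock: 18.65
tcp_pos: [0.4979, 0.309, 0.1378]
tcp_rot: [[0.95, 0.312, 0.008], [0.312, -0.95, 0.004], [0.009, -0.001, -1.0]]
force: [0.5, 0.1, 0.0]
opening: 0.0608
finger_force: 0.0
```

Call:
{"api": "play_rows", "payload": {"commands": [0.76,-0.745,0,0,0.65,0.76,-0.745,0,0,0.65,0.76,-0.745,0,0,0.65,0.76,-0.745,0,0,0.65,0.76,-0.745,0,0,0.65,0.76,-0.745,0,0,0.65,0.76,-0.745,0,0,0.65,0.76,-0.745,0,0,0.65,0.76,-0.745,0,0,0.65,0.76,-0.745,0,0,0.65,0,0,0,0,0.65,0,0,0,0,0.65]}}

```text
clock: 19.65
tcp_pos: [0.6851, 0.1199, 0.1304]
tcp_rot: [[0.951, 0.309, -0.001], [0.309, -0.951, -0.0], [-0.001, -0.0, -1.0]]
force: [0.5, -0.5, -0.2]
opening: 0.0605
finger_force: 0.0
```

Run:
```python
from h import *
im,W=cloud("scene");im2,W2=cloud("top")
cv2.imwrite("pics/s2.png",np.hstack([cv2.resize(im[90:230,250:430,::-1],(400,311)),cv2.resize(im2[160:300,90:270,::-1],(400,311))]))
for n,X in(("s",W),("t",W2)):
  P=X.reshape(-1,3)
  for c in((.436,.288),(.495,.307),(.556,.327)):
    Q=P[(np.hypot(*(P[:,:2]-c).T)<.029)&(P[:,2]>.03)]
    print(n,c,len(Q),np.nanpercentile(Q[:,2],98) if len(Q) else 0,cv2.minAreaRect((Q[:,:2]*1000).astype(np.float32)) if len(Q) else 0)
```

```text
s (0.436, 0.288) 95 0.05328953189209688 ((438.2164611816406, 288.9668273925781), (20.49590301513672, 20.921710968017578), 60.94985580444336)
s (0.495, 0.307) 200 0.05459840627218894 ((495.8017578125, 306.63958740234375), (29.935901641845703, 40.36864471435547), 17.528593063354492)
s (0.556, 0.327) 156 0.06837462955470319 ((549.2417602539062, 320.3836975097656), (19.363719940185547, 37.4298210144043), 35.77888488769531)
t (0.436, 0.288) 0 0 0
t (0.495, 0.307) 0 0 0
t (0.556, 0.327) 12 0.052299874541610177 ((564.8977661132812, 309.52447509765625), (9.839677810668945, 1.1310617923736572), 30.79104232788086)
```

View pics/s2.png

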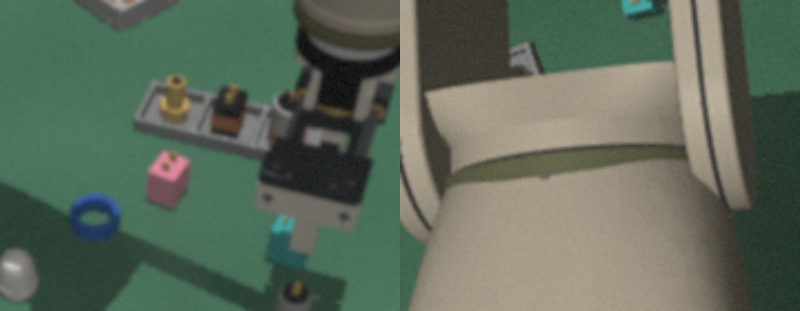

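The scene crop shows the union (175,95), coil (230,105) and large motor (290,115) each upright in its own pocket, so the long kit is complete. Next is the small motor.

Call:
{"api": "play_rows", "payload": {"commands": [0,0.03,-1,0,0.55,0,0,-1,0,0.55,0,0,-1,0,0.55,0,0,-0.9,0,0.55,0,0,-0.6,0,0.55,0,0,0,0,0.55,0,0,0,0,0,0,0,0,0,0,0,0,0,0,0,0,0,0,0,0,0,0,0,0,0,0,0,0,0,0]}}

```text
clock: 20.75
tcp_pos: [0.6866, 0.1222, 0.0212]
tcp_rot: [[0.95, 0.311, 0.003], [0.311, -0.95, 0.0], [0.003, 0.001, -1.0]]
force: [-0.6, 0.5, 5.3]
opening: 0.0289
finger_force: 30.0
```

Call:
{"api": "play_rows", "payload": {"commands": [0,0,0,0,0,0,0,0,0,0,0,0,0,0,0]}}

```text
clock: 21.0
tcp_pos: [0.6865, 0.1222, 0.0212]
tcp_rot: [[0.95, 0.311, 0.003], [0.311, -0.95, 0.001], [0.003, 0.001, -1.0]]
force: [-0.8, 0.3, 6.6]
opening: 0.0289
finger_force: 30.0
```

Call:
{"api": "play_rows", "payload": {"commands": [0,0,0.4,0,0,0,0,0.8,0,0,0,0,1,0,0,0,0,1,0,0,0,0,1,0,0,0,0,0,0,0,0,0,0,0,0]}}

```text
clock: 21.58
tcp_pos: [0.6867, 0.1221, 0.1272]
tcp_rot: [[0.95, 0.311, 0.005], [0.311, -0.95, 0.001], [0.005, 0.001, -1.0]]
force: [0.0, 0.5, -1.2]
opening: 0.0294
finger_force: 30.0
```

Call:
{"api": "play_rows", "payload": {"commands": [-0.606,-0.983,0,-0.1,0,-0.606,-0.983,0,-0.1,0,-0.606,-0.983,0,-0.1,0,-0.606,-0.983,0,-0.1,0,-0.606,-0.983,0,-0.1,0,-0.606,-0.983,0,-0.1,0,-0.606,-0.983,0,-0.1,0,-0.606,-0.983,0,-0.1,0,-0.606,-0.983,0,-0.1,0,-0.606,-0.983,0,-0.1,0,-0.606,-0.983,0,-0.1,0,-0.606,-0.983,0,-0.1,0]}}

```text
clock: 22.58
tcp_pos: [0.5011, -0.1735, 0.1222]
tcp_rot: [[0.981, 0.195, -0.003], [0.195, -0.981, 0.001], [-0.002, -0.002, -1.0]]
force: [0.1, -0.3, 0.3]
opening: 0.0291
finger_force: 30.0
```

Call:
{"api": "play_rows", "payload": {"commands": [-0.606,-0.983,0,-0.1,0,-0.606,-0.983,0,-0.1,0,-0.606,-0.983,0,0,0,-0.606,-0.983,0,0,0,-0.606,-0.983,0,0,0,0,0,-0.8,0,0,0,0,-0.8,0,0,0,0,-0.8,0,0,0,0,0,0,0,0,0,0,0,0]}}

```text
clock: 23.42
tcp_pos: [0.4256, -0.2943, 0.0617]
tcp_rot: [[0.984, 0.176, -0.004], [0.176, -0.984, 0.003], [-0.003, -0.004, -1.0]]
force: [-0.7, 0.5, -0.7]
opening: 0.0293
finger_force: 30.0
```

Call:
{"api": "play_rows", "payload": {"commands": [0.04,0,-0.7,0,0,0,0,-0.4,0,0,0,0,-0.16,0,0,0,0,0,0,0,0,0,0,0,0]}}

```text
clock: 23.83
tcp_pos: [0.4285, -0.2957, 0.0328]
tcp_rot: [[0.984, 0.176, -0.0], [0.176, -0.984, 0.0], [-0.0, -0.0, -1.0]]
force: [-0.0, 0.1, -1.4]
opening: 0.0289
finger_force: 30.0
```

Call:
{"api": "play_rows", "payload": {"commands": [0,0,-0.16,0,0,0,0,-0.1,0,0,0,0,0,0,0,0,0,0,0,0]}}

```text
clock: 24.17
tcp_pos: [0.4283, -0.2958, 0.0259]
tcp_rot: [[0.984, 0.176, -0.0], [0.176, -0.984, 0.0], [-0.0, -0.0, -1.0]]
force: [0.6, 0.6, -1.0]
opening: 0.0289
finger_force: 30.0
```

Call:
{"api": "play_rows", "payload": {"commands": [0,0,0,0,0.6,0,0,0,0,0.6,0,0,0,0,0.6,0,0,0,0,0.6,0,0,0.5,0,0.6,0,0,1,0,0.6,0,0,1,0,0.6,0,0,1,0,0.6,0,0,0.7,0,0.6,0,0,0,0,0.6]}}

```text
clock: 25.0
tcp_pos: [0.4309, -0.2978, 0.1369]
tcp_rot: [[0.984, 0.176, 0.006], [0.176, -0.984, -0.005], [0.005, 0.006, -1.0]]
force: [0.1, -0.3, 0.2]
opening: 0.0558
finger_force: 0.0
```

Call:
{"api": "play_rows", "payload": {"commands": [0.923,0.7,0,-0.12,0.6,0.923,0.7,0,-0.12,0.6,0.923,0.7,0,-0.12,0.6,0.923,0.7,0,-0.12,0.6,0.923,0.7,0,-0.12,0.6,0.923,0.7,0,-0.12,0.6,0.923,0.7,0,-0.12,0.6,0.923,0.7,0,-0.12,0.6,0.923,0.7,0,-0.12,0.6,0.923,0.7,0,-0.12,0.6,0.923,0.7,0,-0.1,0.6,0,0,0,0,0.6]}}

```text
clock: 26.0
tcp_pos: [0.6846, -0.0993, 0.1296]
tcp_rot: [[0.999, 0.049, 0.0], [0.049, -0.999, 0.002], [0.0, -0.002, -1.0]]
force: [-1.0, -0.2, 0.3]
opening: 0.056
finger_force: 0.0
```

Call:
{"api": "play_rows", "payload": {"commands": [0,0,0,0,0.6,0,0,0,0,0.6]}}

```text
clock: 26.17
tcp_pos: [0.6816, -0.1033, 0.1301]
tcp_rot: [[0.999, 0.047, -0.002], [0.047, -0.999, -0.0], [-0.002, -0.0, -1.0]]
force: [0.1, 0.3, -0.9]
opening: 0.0555
finger_force: 0.0
```

Call:
{"api": "play_rows", "payload": {"commands": [0,0,-1,0,0.6,0,0,-1,0,0.6,0,0,-1,0,0.6,0,0,-0.8,0,0.6,0,0,-0.5,0,0.6,0,0,0,0,0.6,0,0,0,0,0,0,0,0,0,0,0,0,0,0,0,0,0,0,0,0,0,0,0,0,0,0,0,0,0,0]}}

```text
clock: 27.17
tcp_pos: [0.6831, -0.1034, 0.0247]
tcp_rot: [[0.999, 0.047, 0.002], [0.047, -0.999, -0.001], [0.002, 0.001, -1.0]]
force: [-0.7, -0.2, 4.7]
opening: 0.026
finger_force: 30.0
```

Call:
{"api": "play_rows", "payload": {"commands": [0,0,0,0,0,0,0,0,0,0,0,0,0,0,0]}}

```text
clock: 27.42
tcp_pos: [0.6831, -0.1034, 0.0247]
tcp_rot: [[0.999, 0.047, 0.002], [0.047, -0.999, -0.0], [0.002, 0.001, -1.0]]
force: [-0.7, -0.4, 6.0]
opening: 0.0257
finger_force: 30.0
```

Call:
{"api": "play_rows", "payload": {"commands": [0,0,0.4,0,0,0,0,0.8,0,0,0,0,1,0,0,0,0,1,0,0,0,0,0.8,0,0,0,0,0,0,0,0,0,0,0,0]}}

```text
clock: 28.0
tcp_pos: [0.6834, -0.1035, 0.1255]
tcp_rot: [[0.999, 0.047, 0.003], [0.047, -0.999, -0.001], [0.003, 0.001, -1.0]]
force: [0.7, -0.1, -1.2]
opening: 0.0258
finger_force: 30.0
```

Call:
{"api": "play_rows", "payload": {"commands": [-0.85,-0.805,0,0.14,0,-0.85,-0.805,0,0.14,0,-0.85,-0.805,0,0.14,0,-0.85,-0.805,0,0.14,0,-0.85,-0.805,0,0.14,0,-0.85,-0.805,0,0.14,0,-0.85,-0.805,0,0.14,0,-0.85,-0.805,0,0.14,0,-0.85,-0.805,0,0.14,0,0,0,0,0,0,0,0,0,0,0,0,0,0,0,0]}}

```text
clock: 29.0
tcp_pos: [0.4905, -0.2837, 0.1221]
tcp_rot: [[0.985, 0.171, -0.001], [0.171, -0.985, 0.002], [-0.001, -0.002, -1.0]]
force: [0.2, 0.6, -1.4]
opening: 0.0258
finger_force: 30.0
```

Run:
```python
from h import *
im,W=cloud("scene");im2,W2=cloud("top")
cv2.imwrite("pics/s3.png",np.hstack([cv2.resize(im[110:370,90:410,::-1],(400,325)),cv2.resize(im2[160:300,90:270,::-1],(400,325))]))
```

```text
(no output)
```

View pics/s3.png

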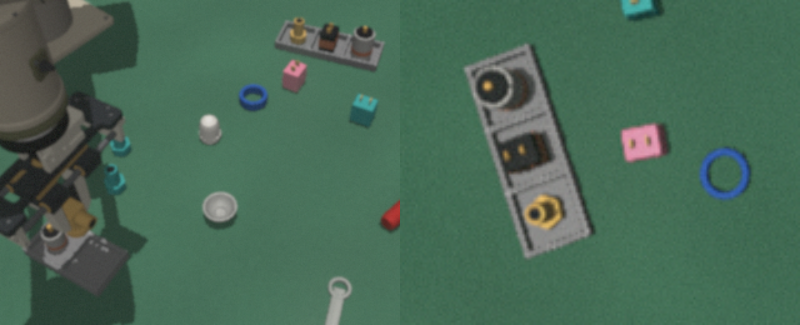

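The three long-tray parts are upright in their pockets (top crop: 495,85; 520,152; 543,210). The small motor stands in the short tray's near pocket (55,240), so the elbow goes in the other one.

Call:
{"api": "play_rows", "payload": {"commands": [0,0,-0.8,0,0,0,0,-0.8,0,0,0,0,-0.8,0,0,0,0,-0.6,0,0,0,0,-0.4,0,0,0,0,0,0,0,0,0,0,0,0]}}

```text
clock: 29.68
tcp_pos: [0.4911, -0.2837, 0.038]
tcp_rot: [[0.985, 0.173, -0.001], [0.173, -0.985, 0.001], [-0.001, -0.001, -1.0]]
force: [0.8, 0.2, -0.8]
opening: 0.0257
finger_force: 30.0
```

Call:
{"api": "play_rows", "payload": {"commands": [0,0,-0.16,0,0,0,0,-0.12,0,0,0,0,-0.06,0,0,0,0,0,0,0,0,0,0,0,0]}}

```text
clock: 30.1
tcp_pos: [0.4911, -0.2845, 0.0302]
tcp_rot: [[0.985, 0.172, 0.0], [0.172, -0.985, -0.0], [0.0, 0.0, -1.0]]
force: [0.7, -0.6, -0.1]
opening: 0.0257
finger_force: 30.0
```

Call:
{"api": "play_rows", "payload": {"commands": [0,0,0,0,0.5,0,0,0,0,0.5,0,0,0,0,0.5,0,0,0,0,0.5,0,0,0.4,0,0.5,0,0,1,0,0.5,0,0,1,0,0.5,0,0,1,0,0.5,0,0,1,0,0.5,0,0,0,0,0.5]}}

```text
clock: 30.93
tcp_pos: [0.494, -0.2865, 0.1473]
tcp_rot: [[0.985, 0.172, 0.008], [0.172, -0.985, -0.006], [0.007, 0.007, -1.0]]
force: [1.6, -0.7, 1.1]
opening: 0.0466
finger_force: 0.0
```

Call:
{"api": "play_rows", "payload": {"commands": [0.3,0.9,0.5,0,0.5,0.3,0.9,0.5,0,0.5,0.3,0.9,0.5,0,0.5,0.3,0.9,0,0,0.5,0.3,0.9,0,0,0.5,0.3,0.9,0,0,0.5,0.3,0.9,0,0,0.5,0.3,0.9,0,0,0.5,0.3,0.9,0,0,0.5,0.3,0.9,0,0,0.5,0,0,0,0,0.5,0,0,0,0,0.5]}}

```text
clock: 31.93
tcp_pos: [0.5661, -0.0584, 0.1775]
tcp_rot: [[0.985, 0.174, -0.0], [0.174, -0.985, -0.0], [-0.0, 0.0, -1.0]]
force: [-0.5, -1.2, -0.0]
opening: 0.0465
finger_force: 0.0
```

Run:
```python
from h import *
im,W=cloud("scene");im2,W2=cloud("top")
cv2.imwrite("pics/s4.png",np.hstack([cv2.resize(im[110:370,90:410,::-1],(400,325)),cv2.resize(im2[180:300,370:470,::-1],(270,325))]))
```

```text
(no output)
```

View pics/s4.png

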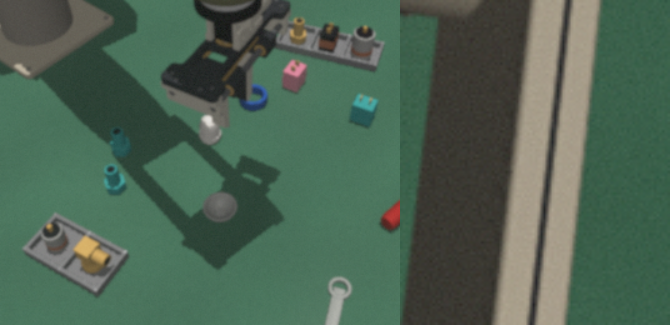

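The picture shows the small motor (52,235) and elbow (92,255) upright in the short tray, the long kit complete, and the filter untouched at (208,130). The gripper is clear of everything, so I'm handing in.

```bash
python3 -c "
from bench import *
print(hand_in())"
```

```text
the job is handed in; nothing more can be done
None
```

Both kits are made up and handed in at about 32 s: large motor, coil and union in the long tray first, then small motor and elbow in the short tray, all upright in their own pockets, and the filter left where it stood.

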